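# Stop the disc crate rocking with a wedge

## Task

The crate of disc cases rocks because the foot under its orange corner is too short. Push the plywood wedge along the table, nose first, under that foot until it is snug, without picking it up, and test by pressing down on top of the orange corner block: when the crate no longer dips and still stands level, you are done. Finish while still holding that firm press (about 10 N) on the orange corner, with the crate where it was and the other goods undisturbed.

Things in the scene. Friction and masses are not known exactly. Their poses are not given: they have to be found in the camera images.
- crate: the rocking open wooden crate of disc cases, 193 (x) by 243 (y) by 100 mm high over all, 2.4 kg; origin on the table under its centre, z up; underside 32 mm up. Corner blocks 43 mm square, tops at 100 mm: three black, one orange at -x -y (near right seen from the robot). Round 26 mm feet at x +-75, y +-100 mm; all but the orange corner's reach the table: so it stands level if left alone
- corner (a point): centre of the flat top (43 x 43 mm) of the orange corner block, 100 mm above the table when the crate is level; moves with the crate. 2 to 5 N down on it tips the unwedged crate until the short foot lands
- short_foot (a point): point of the crate straight below the centre of the short foot (26 mm across), on the table plane when the crate is level. The foot is wound in and stuck: its flat underside is 8 to 16 mm above this point (unknown, different each time)
- wedge: loose plywood wedge, 150 mm long, 60 wide, 0.15 kg; origin under its centre, +x towards its thin nose. Its ramp rises evenly from 4 mm at the nose (x = 75 mm) to 28 mm at the upright flat heel face (x = -75 mm). It starts on the crate's -x side with the nose pointing roughly at the short foot and short of it; slides with about 1 N
- wedge_nose (a point): middle of the wedge's thin edge, at table level
- wedge_heel (a point): middle of the foot of the wedge's thick end face, at table level
- mug: bystander: yellow mug, 80 mm across, 90 mm high; origin under its centre
- lunch_tin: bystander: blue tin lunch box with a yellow handle, 90 x 190 x 178 mm; origin under its centre
- rocket: bystander: red toy rocket, 52 mm across, 125 mm high; origin under its centre
- toy_robot: bystander: grey and blue toy robot, 114 mm high; origin under its centre
- disc_stack: bystander: three stacked disc cases, 136 x 190 x 42 mm; origin under its centre
- card_box: bystander: small card box with a green lid, 70 x 100 x 71 mm; origin under its centre
Things that resemble listed ones, but are neither listed nor needed, are in the scene too. Several things have the shape of the wedge; the one meant has the colours described above.

How it is judged:
By the outcome, as a careful person would: the job done as asked, in the order asked, and still so for the second after the job is handed in, while the arm keeps its last pose, push and grip.
It also fails if it takes over 67 s, if anything falls off the work surface, if the arm or the gripper's body presses on something with over 40 N, if the wrist force passes 120 N, or if a joint passes its speed limit or range.

## Robot

A 6-joint arm with a two-finger parallel gripper is mounted at the origin on the work surface. World frame = base frame: x ahead of the robot, y to its left, z up, the work surface at z = 0. Lengths are in m, angles in rad, forces in N, time in s.
With the tool pointing down it reaches from about 0.3 to 0.775 m from the base axis. Payload 14.6 kg.
Tool frame: the origin (TCP) lies midway between the tips of the shut fingers; the grasp point (between the pads) lies 19 mm behind it (ctrl.pinch_z is the distance from the TCP to the grasp point, in m); z points along the fingers, y is the line along which they close (so a half turn about z gives the same grasp; the last joint's range is limited). The gripper opens to 94 mm and grips with 3 to 60 N. Pads are 16 mm wide; open, the fingers measure 119 mm over their backs; the gripper's body (75 mm by 177 mm) begins 78 mm behind the grasp point.
Start: joints at [-1.24, 0.3, 1.521, -0, 1.321, -0.067], TCP at [0.213, -0.507, 0.205] pointing down, gripper open.
Joint ranges: [-3.03, 3.03], [-0.79, 2.21], [0.23, 2.52], [-1.04, 4.18], [0, 3.07], [-2.55, 2.55]. Speed limits (rad/s): [2.22, 2.22, 2.57, 3.14, 3.14, 3.14].

## Interface

Orientations are given as [roll, pitch, yaw] about the fixed x, y, z axes, in that order (R = Rz(yaw) Ry(pitch) Rx(roll)).
In Python, from station import ctrl gives the robot as it stands.
- The arm moves only by the tool jog_arm, never from a script. Its argument "motion" is a list of rows, each a list of 7 numbers: the shift along the tool's x, y, z in m, then the turn, a rotation vector about the tool's x, y, z in rad, then the opening, from -1 (shut) to 1 (fully open). In form: [[tx, ty, tz, rx, ry, rz, gripper], ...]. A call has 1 to 5 rows; each row shifts and turns the commanded pose from where the row before left it, along the tool's axes as they then stand; what a row does not reach is not made up. A row lasts 1/10 s, in which the tool goes at most 50 mm and 8.59 degrees, less where a joint would pass 70% of its speed; a pose out of reach is approached as far as the arm can. A call is refused whole if a number of a shift passes 0.05 or a number of a turn 0.15, either way. A call with a gripper value outside its range is refused whole. The fingers move at their own pace and stop on an object; "squeeze" is the grip in N (left out, the last holds). Time passes only in rows, so rows that do not move let the fingers close. It gives the time, the measured TCP pose, the force, the opening and the grip force at its end, in the units of the state.
- ctrl.get_obs(): the state, without advancing time (a new reading comes with each control period).
- ctrl.camera(name): name is "side" or "top"; returns the picture (400x640x3 uint8, red, green, blue); there is no depth.
- ctrl.camera_model(name): a dict with "intrinsics" (3x3 intrinsics, pixels), "rvec" (rotation vector, rad) and "tvec" (3), from world to camera coordinates, as OpenCV has them. Camera axes: x right, y down, z forward; pixel columns grow to the right and rows downward; lengths in m; the calibration is good to about 2 mm. A picture is of the moment at which its call begins. camera_model takes no time and is no camera call.
- ctrl.hand_in(): hands the job in; it is judged then, once.
The state is a dict: "time_s": time; "qpos": joint angles; "joint_vel": joint speeds; "tau": joint torques, N m; "ee_pos": TCP position; "eef_rot": TCP orientation; "force": force on the tool from outside, world axes, zero at the start; "moment": the same for the moment, N m; "grip_width": finger opening in m; "grip_force": force on a finger pad.
Only numpy, scipy, OpenCV 4.12 (cv2) and the standard library are available. Lean on these libraries where they do the work, as an engineer would, in place of code of your own. Each camera call takes 0.05 s, during which the arm holds its last target. There are 200 camera calls.

## Working session

There is one attempt and no reset: what is moved stays moved. The work goes in short steps, Python scripts to look and compute and a tool call to move; the robot and the scene stay as the last step left them, time stands still between calls to the robot, and variables do not carry over. Pictures are saved under pics/ and viewed, at most 10 in all, crops included, and the job is handed in when it is done.

Besides the shell and the picture viewer there is one more tool, called after ">>>" as name(argument=value, ...) on one line, values as JSON. jog_arm: Moves the arm, as the interface text tells. Its arguments: {"type":"object","properties":{"motion":{"type":"array"},"squeeze":{"type":"number"}},"required":["motion"]}

```bash
ls; mkdir -p pics; python3 - <<'E'
from station import ctrl
import cv2
for n in("top","side"):
    im=ctrl.camera(n); cv2.imwrite(f"pics/{n}0.png",im[:,:,::-1]); print(ctrl.camera_model(n))
print(ctrl.get_obs())
E
```

```text
pics
{'intrinsics': array([[422.72250052,   0.        , 320.79329124],
       [  0.        , 422.72250052, 200.45168386],
       [  0.        ,   0.        ,   1.        ]]), 'rvec': array([ 2.15451117, -2.18436779,  0.10707622]), 'tvec': array([-0.00910468,  0.53544883,  1.11380643])}
{'intrinsics': array([[493.77603006,   0.        , 324.17899305],
       [  0.        , 493.77603006, 195.33140985],
       [  0.        ,   0.        ,   1.        ]]), 'rvec': array([ 2.33174924, -0.27432491,  0.09449215]), 'tvec': array([-0.53895898,  0.12802899,  1.42427795])}
{'time_s': 0.1, 'qpos': array([-1.23959948e+00,  3.00407077e-01,  1.52152433e+00, -2.82248139e-05,
        1.32069385e+00, -6.65996673e-02]), 'joint_vel': array([ 0.0007427 , -0.00055692, -0.00261826, -0.00080583, -0.0008713 ,
        0.00048125]), 'tau': array([ 1.82989454e-03, -5.32645261e+01, -3.53281188e+01,  7.10114487e-02,
        2.34947907e-02, -6.10089728e-05]), 'ee_pos': array([ 0.21297668, -0.50683349,  0.20494545]), 'eef_rot': array([-3.14056052e+00, -4.14414867e-05,  3.97803491e-01]), 'force': array([ 0.16302606,  0.18707644, -0.25042475]), 'moment': array([-0.01761921,  0.00615632,  0.01692926]), 'grip_force': 0.0, 'grip_width': 0.09377924476777248}
```

View pics/top0.png

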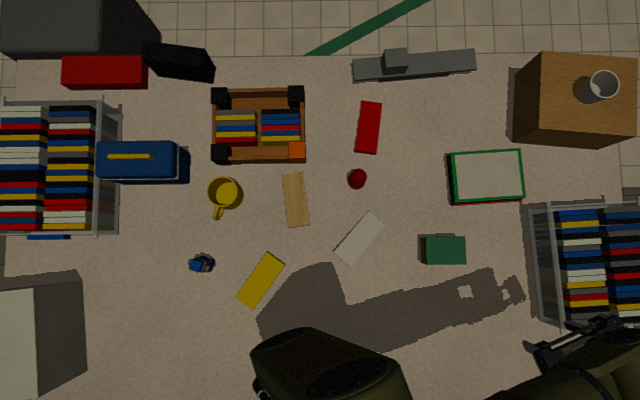

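View pics/side0.png

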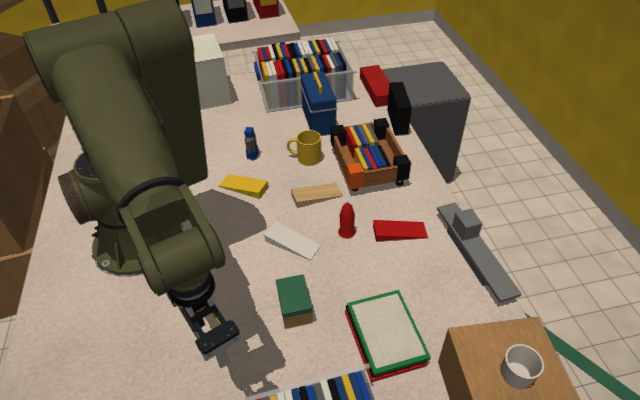

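The tan plywood wedge is at top (295,200) and side (317,193). The lookalikes are yellow (260,280), white (358,238) and red (368,127) in the top view. Only the tan one is plywood-coloured, lies on the crate's −x side and points at the orange corner (297,150). I'll confirm this in a crop and measure.

```bash
cat > h.py <<'E'
import numpy as np, cv2
from station import ctrl
def ray(n,uv,z):
    m=ctrl.camera_model(n); R=cv2.Rodrigues(m["rvec"])[0]; c=-R.T@m["tvec"]
    d=R.T@np.linalg.inv(m["intrinsics"])@np.array([uv[0],uv[1],1.]); return c+d*(z-c[2])/d[2]
def proj(n,p):
    m=ctrl.camera_model(n); return cv2.projectPoints(np.array([p],float),m["rvec"],m["tvec"],m["intrinsics"],None)[0][0,0]
def blob(im,lo,hi,roi):
    x0,y0,x1,y1=roi; hsv=cv2.cvtColor(im,cv2.COLOR_RGB2HSV)
    m=np.zeros(im.shape[:2],np.uint8); m[y0:y1,x0:x1]=cv2.inRange(hsv,lo,hi)[y0:y1,x0:x1]
    return max(cv2.findContours(m,0,cv2.CHAIN_APPROX_NONE)[0],key=cv2.contourArea)
E
python3 - <<'E'
from h import *
im=cv2.imread("pics/top0.png")[:,:,::-1].copy()
hsv=cv2.cvtColor(im,cv2.COLOR_RGB2HSV)
print("wedge",hsv[200,296],"bg",hsv[200,340],"orange",hsv[150,297],"rim",hsv[155,255],"black",hsv[95,219])
c=blob(im,(10,75,80),(25,255,255),(270,166,325,240))
q=cv2.boxPoints(cv2.minAreaRect(c)); print(cv2.contourArea(c),q)
a=cv2.approxPolyDP(c,4,True)[:,0]; print("poly",a)
o=blob(im,(5,200,150),(14,255,255),(270,130,325,170)); 
print("or",cv2.boundingRect(o),cv2.contourArea(o),cv2.minAreaRect(o))
for k,r in dict(bl=(205,140,232,165),tl=(205,82,232,105),tr=(284,82,310,105)).items():
    b=blob(im,(0,0,0),(180,255,45),r); print(k,cv2.minAreaRect(b),ray("top",cv2.minAreaRect(b)[0],.1))
print("corner",ray("top",cv2.minAreaRect(o)[0],.1))
v=im.copy(); 
cv2.imwrite("pics/c1.png",cv2.resize(v[80:240,200:380],None,fx=4,fy=3.7,interpolation=cv2.INTER_CUBIC)[:,:,::-1])
E
```

```text
wedge [ 19 142 117] bg [ 17  66 128] orange [ 12 255 131] rim [ 15 203  84] black [ 65 118  13]
1193.0 [[280.36584 173.29266]
 [303.63416 170.7073 ]
 [309.70734 225.36584]
 [286.43903 227.9512 ]]
poly [[302 171]
 [281 174]
 [287 227]
 [309 225]]Traceback (most recent call last):
  File "<stdin>", line 8, in <module>
  File "h.py", line 11, in blob
    return max(cv2.findContours(m,0,cv2.CHAIN_APPROX_NONE)[0],key=cv2.contourArea)
ValueError: max() iterable argument is empty
```

```bash
python3 - <<'E'
from h import *
im=cv2.imread("pics/top0.png")[:,:,::-1].copy()
m=ctrl.camera_model("top"); print("cam",-cv2.Rodrigues(m["rvec"])[0].T@m["tvec"])
o=blob(im,(5,215,100),(14,255,255),(270,130,325,170)); r=cv2.minAreaRect(o)
print("or",r); C={"or":ray("top",r[0],.1)}
for k,g in dict(bl=(205,140,232,165),tl=(205,82,232,105),tr=(284,82,310,105)).items():
    r=cv2.minAreaRect(blob(im,(0,0,0),(180,255,45),g)); C[k]=ray("top",r[0],.1); print(k,r)
for k in C: print(k,C[k].round(4))
for n,uv,z in(("noseR",(303,171),.004),("noseL",(280.5,173.5),.004),("heelL",(286.7,228),.028),("heelR",(309.7,225.3),.028)): print(n,ray("top",uv,z).round(4))
s=cv2.imread("pics/side0.png")[:,:,::-1].copy()
for uv in((311,200),(317,193),(270,205),(355,172)): print(cv2.cvtColor(s,cv2.COLOR_RGB2HSV)[uv[1],uv[0]])
a=cv2.resize(im[80:240,200:380],(540,480),interpolation=cv2.INTER_CUBIC)
cv2.imwrite("pics/c1.png",a[:,:,::-1])
cv2.imwrite("pics/c2.png",cv2.resize(s[115:215,280:420],None,fx=5,fy=5,interpolation=cv2.INTER_CUBIC)[:,:,::-1])
E
```

```text
cam [ 0.42144919 -0.0171989   1.16165308]
or ((296.5, 149.5), (15.0, 15.0), 90.0)
bl ((221.0, 153.5), (21.0, 20.0), 90.0)
tl ((221.0, 95.5), (17.0, 20.0), 90.0)
tr ((294.0, 94.5), (19.0, 20.0), 90.0)
or [0.6596 0.0438 0.1   ]
bl [0.652  0.2367 0.1   ]
tl [0.8047 0.2382 0.1   ]
tr [0.8046 0.0491 0.1   ]
noseR [0.6203 0.0317 0.004 ]
noseL [0.6141 0.0941 0.004 ]
heelL [0.4623 0.0758 0.028 ]
heelR [0.4687 0.0142 0.028 ]
[ 18 112 109]
[ 18 116 180]
[ 14  50 195]
[ 11 215 189]
```

View pics/c1.png

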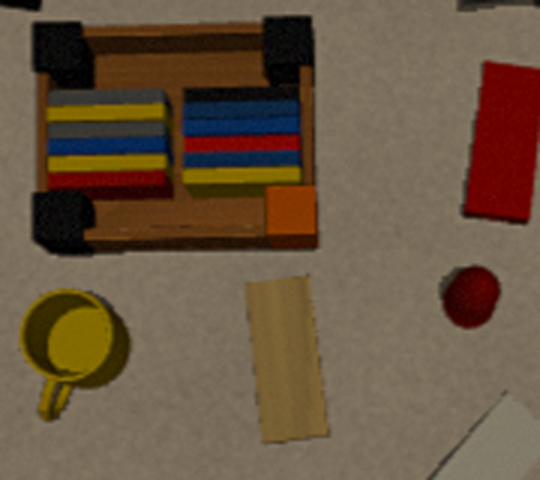

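View pics/c2.png

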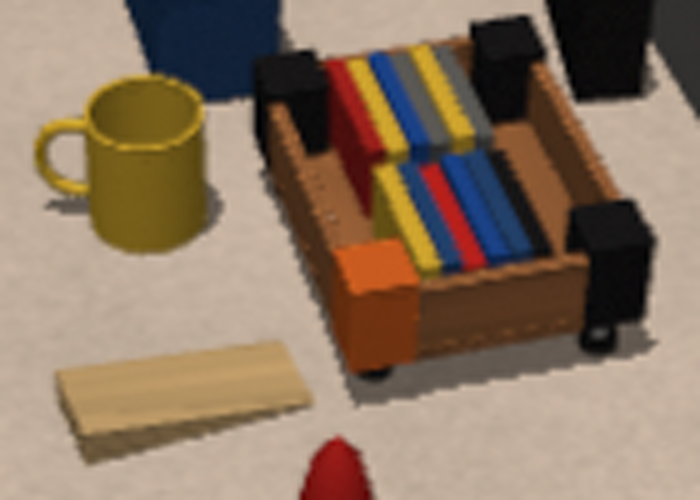

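The crop confirms it: the tan wedge has its thick heel towards the robot at crop (295,437) and its nose at (277,280). The orange block's top is centred at crop (290,210). The wedge's heading passes about 24 mm left of the foot, so I'll straddle it lightly, turn it on the table, and then push from the heel.

>>> jog_arm(motion=[[0,0,0,0,0,0.14,1],[0,0,0,0,0,0.14,1],[0.0275,-0.04,0,0,0,0,1],[0.0275,-0.04,0,0,0,0,1],[0.0275,-0.04,0,0,0,0,1]])

```text
time_s: 0.6
ee_pos: [0.2811, -0.3765, 0.205]
eef_rot: [-3.141, 0.0, 0.117]
force: [0.6, 0.2, 0.4]
grip_width: 0.094
grip_force: 0.0
```

>>> jog_arm(motion=[[0.0275,-0.04,0,0,0,0,1],[0.0275,-0.04,0,0,0,0,1],[0.0275,-0.04,0,0,0,0,1],[0.0275,-0.04,0,0,0,0,1],[0.0275,-0.04,0,0,0,0,1]])

```text
time_s: 1.1
ee_pos: [0.3943, -0.1615, 0.2055]
eef_rot: [3.142, -0.0, 0.118]
force: [0.8, 0.2, 0.8]
grip_width: 0.0944
grip_force: 0.0
```

>>> jog_arm(motion=[[0.0275,-0.04,0,0,0,0,1],[0.0275,-0.04,0,0,0,0,1],[0.0275,-0.04,0,0,0,0,1],[0.0275,-0.04,0,0,0,0,1],[0.0275,-0.04,0,0,0,0,1]])

```text
time_s: 1.6
ee_pos: [0.5074, 0.0535, 0.2053]
eef_rot: [3.142, 0.0, 0.118]
force: [0.2, -0.9, -0.5]
grip_width: 0.094
grip_force: 0.0
```

```bash
python3 - <<'E'
from h import *
o=ctrl.get_obs(); print(o["time_s"],o["ee_pos"],o["eef_rot"],o["force"])
p=lambda x,y:ray("top",(200+x/3-.33,80+y/3-.33),.1).round(4)
for q in((33,24),(312,17),(316,235),(33,195),(290.5,210.5)): print(q,p(*q))
E
```

```text
1.6 [0.50741538 0.05346859 0.20530432] [3.14157321e+00 1.94039295e-04 1.18058234e-01] [ 0.18706594 -0.87218752 -0.53543223]
(33, 24) [0.826  0.2652 0.1   ]
(312, 17) [0.8288 0.0238 0.1   ]
(316, 235) [0.6373 0.0223 0.1   ]
(33, 195) [0.6753 0.2633 0.1   ]
(290.5, 210.5) [0.6587 0.0438 0.1   ]
```

>>> jog_arm(motion=[[0,0.0035,0.045,0,0,0,1],[0,0,0.045,0,0,0,1],[0,0,0.045,0,0,0,1],[0,0,0.035,0,0,0,1],[0,0,0.024,0,0,0,1]])

```text
time_s: 2.1
ee_pos: [0.506, 0.0479, 0.0087]
eef_rot: [-3.141, 0.003, 0.118]
force: [0.7, 0.0, -0.0]
grip_width: 0.094
grip_force: 0.0
```

>>> jog_arm(motion=[[0,0,0.002,0,0,0,0.4],[0,0,0,0,0,0,0.3],[0,0,0,0,0,0,0.25],[0,0,0,0,0,0,0.2],[0,0,0,0,0,0,0.15]], squeeze=3)

```text
time_s: 2.6
ee_pos: [0.508, 0.048, 0.0106]
eef_rot: [3.142, -0.002, 0.118]
force: [-0.7, 0.7, 5.8]
grip_width: 0.06
grip_force: 3.0
```

>>> jog_arm(motion=[[0,0,0,0,0,0,0.6],[0,0,-0.003,0,0,0,0.5],[0,0,0,0,0,0,0.45]])

```text
time_s: 2.9
ee_pos: [0.5076, 0.0479, 0.0129]
eef_rot: [3.141, -0.001, 0.118]
force: [0.0, 0.7, -0.3]
grip_width: 0.0687
grip_force: 0.0
```

>>> jog_arm(motion=[[0,0,0,0,0,0,0.3],[0,0,0,0,0,0,0.2],[0,0,0,0,0,0,0.15]])

```text
time_s: 3.2
ee_pos: [0.5074, 0.0479, 0.0125]
eef_rot: [-3.142, 0.0, 0.118]
force: [-0.0, 0.2, 1.2]
grip_width: 0.0603
grip_force: 3.0
```

>>> jog_arm(motion=[[0,0,0,0,0,0.036,0.15],[0,0,0,0,0,0.036,0.15],[0,0.0025,0,0,0,0.036,0.15],[0,0.0025,0,0,0,0,0.15],[0,0,0,0,0,0,0.15]])

```text
time_s: 3.7
ee_pos: [0.5076, 0.0427, 0.0125]
eef_rot: [3.142, -0.0, 0.011]
force: [-0.2, -1.0, 0.7]
grip_width: 0.0598
grip_force: 3.0
```

>>> jog_arm(motion=[[0,0,0,0,0,0,0.6],[0,0,0,0,0,0,1],[0,0,0,0,0,0,1]])

```text
time_s: 4.0
ee_pos: [0.5075, 0.0429, 0.0124]
eef_rot: [3.142, 0.0, 0.01]
force: [-0.2, -0.4, -0.6]
grip_width: 0.0805
grip_force: 0.0
```

>>> jog_arm(motion=[[0,0,-0.03,0,0,0,1],[-0.02,0,-0.03,0,0,0,1],[-0.05,0,0,0,0,0,0],[-0.05,0,0,0,0,0,-0.5],[0,0,0,0,0,0,-0.5]])

```text
time_s: 4.5
ee_pos: [0.3818, 0.0418, 0.0714]
eef_rot: [3.142, 0.004, 0.01]
force: [-0.4, 0.2, 0.3]
grip_width: 0.0734
grip_force: 0.0
```

```bash
python3 - <<'E'
from h import *
im=ctrl.camera("top"); cv2.imwrite("pics/t1.png",cv2.resize(im[80:260,200:380],(540,540),interpolation=cv2.INTER_CUBIC)[:,:,::-1])
o=ctrl.get_obs(); print(o["time_s"],o["ee_pos"],o["eef_rot"],o["force"],o["grip_width"])
E
```

```text
4.55 [0.38551353 0.04178169 0.07252634] [3.14157300e+00 4.09220268e-04 1.01956177e-02] [ 0.58226849 -0.58301966 -0.14746509] 0.06909125648980835
```

View pics/t1.png

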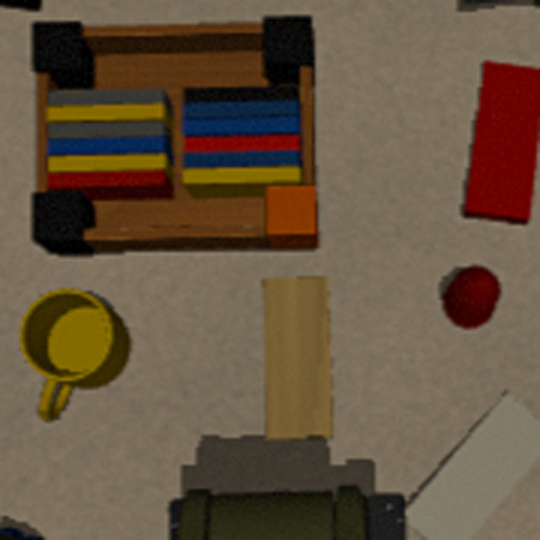

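Wedge now lies at crop x 262–331, nose at y 277, in line with the orange block; nothing else moved. Next I'll push on the heel.

>>> jog_arm(motion=[[0,0,0.02,0,0,0,-0.5],[0,0,0.02,0,0,0,-0.5],[0,0,0.018,0,0,0,-0.5],[0.02,0,0,0,0,0,-0.5],[0.02,0,0,0,0,0,-0.5]])

```text
time_s: 5.05
ee_pos: [0.4291, 0.0421, 0.0141]
eef_rot: [-3.142, 0.0, 0.01]
force: [0.1, -0.4, -0.1]
grip_width: 0.0296
grip_force: 0.0
```

>>> jog_arm(motion=[[0.01,0,0,0,0,0,-0.5],[0.01,0,0,0,0,0,-0.5],[0.01,0,0,0,0,0,-0.5],[0,0,0,0,0,0,-0.5]])

```text
time_s: 5.45
ee_pos: [0.4585, 0.0424, 0.0145]
eef_rot: [3.142, -0.001, 0.01]
force: [0.1, 0.0, -0.1]
grip_width: 0.0233
grip_force: 0.0
```

>>> jog_arm(motion=[[0.008,0,0,0,0,0,-0.5],[0.008,0,0,0,0,0,-0.5],[0.008,0,0,0,0,0,-0.5],[0,0,0,0,0,0,-0.5]])

```text
time_s: 5.85
ee_pos: [0.4825, 0.0426, 0.0145]
eef_rot: [3.142, -0.001, 0.01]
force: [0.2, -0.6, -0.1]
grip_width: 0.0236
grip_force: 0.0
```

>>> jog_arm(motion=[[0.006,0,0,0,0,0,-0.5],[0.006,0,0,0,0,0,-0.5],[0.006,0,0,0,0,0,-0.5],[0.004,0,0,0,0,0,-0.5],[0,0,0,0,0,0,-0.5]])

```text
time_s: 6.35
ee_pos: [0.504, 0.0428, 0.0144]
eef_rot: [-3.142, -0.0, 0.01]
force: [0.1, -0.4, -0.3]
grip_width: 0.0237
grip_force: 0.0
```

>>> jog_arm(motion=[[0.002,0,0,0,0,0,-0.5],[0.002,0,0,0,0,0,-0.5],[0.002,0,0,0,0,0,-0.5],[0,0,0,0,0,0,-0.5]])

```text
time_s: 6.75
ee_pos: [0.5098, 0.0429, 0.0145]
eef_rot: [-3.142, -0.0, 0.01]
force: [-0.8, -0.2, 0.0]
grip_width: 0.0233
grip_force: 0.0
```

>>> jog_arm(motion=[[0.002,0,0,0,0,0,-0.5],[0.002,0,0,0,0,0,-0.5],[0.002,0,0,0,0,0,-0.5],[0,0,0,0,0,0,-0.5]])

```text
time_s: 7.15
ee_pos: [0.5158, 0.043, 0.0145]
eef_rot: [3.142, -0.0, 0.01]
force: [1.2, -0.7, -0.4]
grip_width: 0.0239
grip_force: 0.0
```

>>> jog_arm(motion=[[0.0015,0,0,0,0,0,-0.5],[0.0015,0,0,0,0,0,-0.5],[0,0,0,0,0,0,-0.5]])

```text
time_s: 7.45
ee_pos: [0.5187, 0.043, 0.0145]
eef_rot: [3.142, -0.0, 0.01]
force: [0.1, -0.5, 0.8]
grip_width: 0.0234
grip_force: 0.0
```

>>> jog_arm(motion=[[0.0015,0,0,0,0,0,-0.5],[0.0015,0,0,0,0,0,-0.5],[0,0,0,0,0,0,-0.5]])

```text
time_s: 7.75
ee_pos: [0.5218, 0.043, 0.0145]
eef_rot: [-3.142, -0.0, 0.01]
force: [-0.6, -0.0, -0.3]
grip_width: 0.0238
grip_force: 0.0
```

```bash
python3 - <<'E'
from h import *
im=ctrl.camera("side"); cv2.imwrite("pics/s1.png",cv2.resize(im[115:215,280:420],None,fx=5,fy=5,interpolation=cv2.INTER_CUBIC)[:,:,::-1])
print(ctrl.get_obs()["force"])
E
```

```text
[-0.0535163   0.48721487 -0.16001   ]
```

View pics/s1.png

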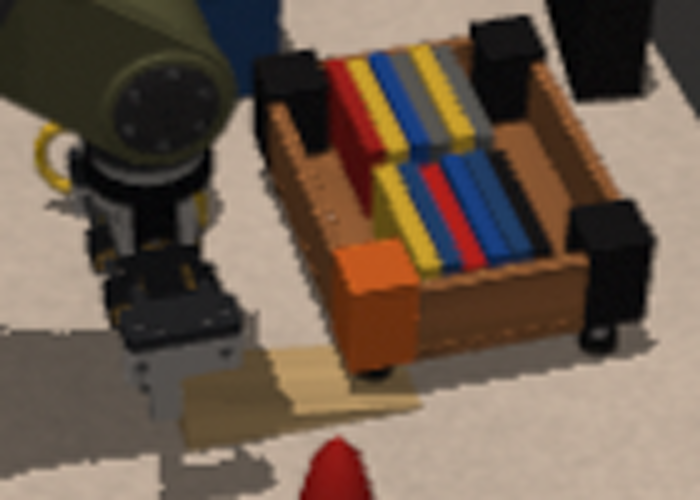

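The nose is past the foot (crop tip at (420,405)) and the crate hasn't moved. I'll keep going in small steps.

>>> jog_arm(motion=[[0.0015,0,0,0,0,0,-0.5],[0.0015,0,0,0,0,0,-0.5],[0,0,0,0,0,0,-0.5]])

```text
time_s: 8.1
ee_pos: [0.5247, 0.0431, 0.0145]
eef_rot: [3.142, -0.0, 0.01]
force: [-0.2, -0.6, -0.7]
grip_width: 0.0236
grip_force: 0.0
```

>>> jog_arm(motion=[[0.0015,0,0,0,0,0,-0.5],[0.0015,0,0,0,0,0,-0.5],[0,0,0,0,0,0,-0.5]])

```text
time_s: 8.4
ee_pos: [0.5278, 0.0431, 0.0145]
eef_rot: [-3.142, -0.0, 0.01]
force: [-0.4, -0.2, 1.6]
grip_width: 0.0239
grip_force: 0.0
```

>>> jog_arm(motion=[[0.0015,0,0,0,0,0,-0.5],[0.0015,0,0,0,0,0,-0.5],[0,0,0,0,0,0,-0.5]])

```text
time_s: 8.7
ee_pos: [0.5308, 0.0431, 0.0145]
eef_rot: [-3.142, -0.0, 0.01]
force: [-0.6, 0.0, -0.8]
grip_width: 0.0234
grip_force: 0.0
```

>>> jog_arm(motion=[[0.0015,0,0,0,0,0,-0.5],[0.0015,0,0,0,0,0,-0.5],[0,0,0,0,0,0,-0.5]])

```text
time_s: 9.0
ee_pos: [0.5337, 0.0431, 0.0145]
eef_rot: [3.142, -0.0, 0.01]
force: [0.8, -0.8, 0.4]
grip_width: 0.0231
grip_force: 0.0
```

>>> jog_arm(motion=[[0.0015,0,0,0,0,0,-0.5],[0.0015,0,0,0,0,0,-0.5],[0,0,0,0,0,0,-0.5]])

```text
time_s: 9.3
ee_pos: [0.5367, 0.0432, 0.0144]
eef_rot: [3.142, -0.0, 0.01]
force: [0.1, -0.4, -0.5]
grip_width: 0.0238
grip_force: 0.0
```

>>> jog_arm(motion=[[0.001,0,0,0,0,0,-0.5],[0.001,0,0,0,0,0,-0.5],[0,0,0,0,0,0,-0.5]])

```text
time_s: 9.6
ee_pos: [0.5386, 0.0432, 0.0144]
eef_rot: [3.142, -0.0, 0.01]
force: [0.2, 0.1, 0.0]
grip_width: 0.0235
grip_force: 0.2
```

>>> jog_arm(motion=[[0.001,0,0,0,0,0,-0.5],[0.001,0,0,0,0,0,-0.5],[0,0,0,0,0,0,-0.5]])

```text
time_s: 9.9
ee_pos: [0.5407, 0.0432, 0.0145]
eef_rot: [3.142, -0.0, 0.01]
force: [0.2, -0.3, -0.6]
grip_width: 0.0234
grip_force: 0.1
```

>>> jog_arm(motion=[[0.001,0,0,0,0,0,-0.5],[0.001,0,0,0,0,0,-0.5],[0,0,0,0,0,0,-0.5]])

```text
time_s: 10.2
ee_pos: [0.5427, 0.0432, 0.0145]
eef_rot: [3.142, -0.0, 0.01]
force: [0.7, 0.6, 0.4]
grip_width: 0.0234
grip_force: 0.1
```

>>> jog_arm(motion=[[0.001,0,0,0,0,0,-0.5],[0.001,0,0,0,0,0,-0.5],[0,0,0,0,0,0,-0.5]])

```text
time_s: 10.5
ee_pos: [0.5447, 0.0433, 0.0145]
eef_rot: [-3.142, -0.0, 0.01]
force: [-0.4, -0.5, 1.1]
grip_width: 0.0238
grip_force: 0.1
```

>>> jog_arm(motion=[[0.001,0,0,0,0,0,-0.5],[0.001,0,0,0,0,0,-0.5],[0,0,0,0,0,0,-0.5]])

```text
time_s: 10.8
ee_pos: [0.5467, 0.0433, 0.0145]
eef_rot: [3.142, -0.0, 0.01]
force: [-0.1, 0.0, 0.6]
grip_width: 0.0234
grip_force: 0.2
```

>>> jog_arm(motion=[[0.001,0,0,0,0,0,-0.5],[0.001,0,0,0,0,0,-0.5],[0,0,0,0,0,0,-0.5]])

```text
time_s: 11.1
ee_pos: [0.5484, 0.0433, 0.0144]
eef_rot: [3.142, 0.0, 0.01]
force: [-2.0, -0.5, 2.0]
grip_width: 0.0236
grip_force: 1.4
```

```bash
cat >> h.py <<'E'
def crate():
    ref=cv2.cvtColor(cv2.imread("pics/side0.png"),cv2.COLOR_BGR2GRAY); s=ctrl.camera("side"); g=cv2.cvtColor(s,cv2.COLOR_RGB2GRAY)
    # far part of the crate, and the orange block, sub-pixel shift by phase correlation
    for nm,(x0,y0,x1,y1) in dict(far=(355,115,415,170),orange=(345,158,366,192)).items():
        p=np.float32([[[x,y]] for x in range(x0,x1,4) for y in range(y0,y1,4)])
        q,st,_=cv2.calcOpticalFlowPyrLK(ref,g,p,None,winSize=(15,15)); d=(q-p)[st==1]; print(nm,np.median(d,0).round(2),end=" ")
    print()
E
python3 -c "
from h import *
crate();print(ctrl.get_obs()['force'])"
```

```text
far [ 0.   -0.02] orange [-0.07  0.34] 
[-2.57688511  0.11036721  2.10592422]
```

Contact: a steady −2.6 N and the crate is unmoved. I'll seat it slightly more.

>>> jog_arm(motion=[[0.0005,0,0,0,0,0,-0.5],[0.0005,0,0,0,0,0,-0.5],[0,0,0,0,0,0,-0.5]])

```text
time_s: 11.45
ee_pos: [0.549, 0.0433, 0.0144]
eef_rot: [-3.142, 0.001, 0.01]
force: [-8.2, 0.3, 5.1]
grip_width: 0.0237
grip_force: 3.3
```

```bash
python3 -c "
from h import *
crate();o=ctrl.get_obs();print(o['force'],o['ee_pos'])"
```

```text
far [-0.   -0.02] orange [-0.07  1.25] 
[-5.72656221 -0.19707899  3.62421688] [0.54897692 0.04332769 0.01436889]
```

Snug. Back off, rise, shut the fingers, and go above the orange corner.

>>> jog_arm(motion=[[-0.005,0,0,0,0,0,-0.5],[-0.03,0,0,0,0,0,-0.5],[-0.01,0,-0.04,0,0,0,-0.6],[0,0,-0.05,0,0,0,-1],[0,0,-0.04,0,0,0,-1]])

```text
time_s: 12.0
ee_pos: [0.5045, 0.0429, 0.1471]
eef_rot: [-3.142, -0.002, 0.01]
force: [0.6, -0.2, -0.3]
grip_width: 0.0061
grip_force: 0.0
```

```bash
python3 - <<'E'
from h import *
crate(); im=ctrl.camera("side"); t=ctrl.camera("top")
a=cv2.resize(im[115:215,280:420],(560,400),interpolation=cv2.INTER_CUBIC); b=cv2.resize(t[130:230,200:380],(720,400)[:2])[:, :]
cv2.imwrite("pics/s2.png",a[:,:,::-1]); print(ctrl.get_obs()["ee_pos"],ctrl.get_obs()["force"])
E
```

```text
far [-0.01 -0.04] orange [-0.02 -0.07] 
[0.50569534 0.04290113 0.14678587] [ 0.58232383  0.54437014 -0.95341807]
```

View pics/s2.png

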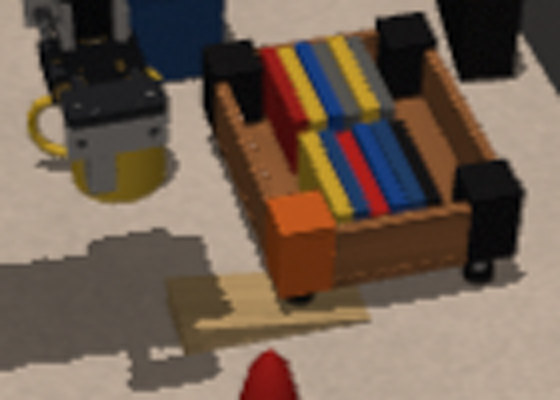

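The wedge lies under the foot and crate shift is under 0.1 px. Now the press test.

>>> jog_arm(motion=[[0.038,0,0,0,0,0,-1],[0.038,0,0,0,0,0,-1],[0.038,0,0,0,0,0,-1],[0.038,0,0,0,0,0,-1],[0,0,0.015,0,0,0,-1]])

```text
time_s: 12.65
ee_pos: [0.6596, 0.0442, 0.1282]
eef_rot: [-3.142, -0.002, 0.01]
force: [-0.9, 0.1, -0.3]
grip_width: 0.0003
grip_force: 0.0
```

>>> jog_arm(motion=[[0,0,0.012,0,0,0,-1],[0,0,0.01,0,0,0,-1],[0,0,0.004,0,0,0,-1],[0,0,0,0,0,0,-1]])

```text
time_s: 13.05
ee_pos: [0.6558, 0.0444, 0.103]
eef_rot: [-3.142, 0.001, 0.01]
force: [0.4, 0.4, 0.3]
grip_width: 0.0005
grip_force: 0.0
```

>>> jog_arm(motion=[[0,0,0.001,0,0,0,-1],[0,0,0.001,0,0,0,-1],[0,0,0,0,0,0,-1]])

```text
time_s: 13.35
ee_pos: [0.6566, 0.0444, 0.1018]
eef_rot: [-3.142, -0.001, 0.01]
force: [-0.8, 0.0, 0.6]
grip_width: 0.0005
grip_force: 0.0
```

>>> jog_arm(motion=[[0.002,0,0,0,0,0,-1],[0,0,0.0005,0,0,0,-1],[0,0,0.0005,0,0,0,-1],[0,0,0,0,0,0,-1],[0,0,0,0,0,0,-1]])

```text
time_s: 13.85
ee_pos: [0.6585, 0.0444, 0.1004]
eef_rot: [-3.142, 0.0, 0.01]
force: [-0.1, -0.2, -0.2]
grip_width: 0.0004
grip_force: 0.0
```

>>> jog_arm(motion=[[0,0,0.0005,0,0,0,-1],[0,0,0,0,0,0,-1],[0,0,0,0,0,0,-1]])

```text
time_s: 14.15
ee_pos: [0.6585, 0.0444, 0.1003]
eef_rot: [3.142, -0.0, 0.01]
force: [-3.2, 0.4, 4.7]
grip_width: 0.0006
grip_force: 2.4
```

>>> jog_arm(motion=[[0,0,0.0003,0,0,0,-1],[0,0,0,0,0,0,-1],[0,0,0,0,0,0,-1]])

```text
time_s: 14.45
ee_pos: [0.6585, 0.0443, 0.1002]
eef_rot: [3.142, -0.0, 0.01]
force: [-3.9, -0.6, 8.0]
grip_width: 0.0004
grip_force: 3.6
```

>>> jog_arm(motion=[[0,0,0.0002,0,0,0,-1],[0,0,0,0,0,0,-1],[0,0,0,0,0,0,-1],[0,0,0,0,0,0,-1]])

```text
time_s: 14.85
ee_pos: [0.6585, 0.0444, 0.1002]
eef_rot: [3.142, -0.0, 0.01]
force: [-4.7, -0.4, 9.7]
grip_width: 0.0002
grip_force: 4.3
```

```bash
python3 - <<'E'
from h import *
crate()
for i in range(4): ctrl.camera("top"); o=ctrl.get_obs(); print(o["force"].round(1),o["ee_pos"].round(4))
E
```

```text
far [-0.01 -0.08] orange [-7.27  4.66] 
[-4.5 -0.3  8.9] [0.6585 0.0443 0.1002]
[-4.4 -0.8  9.7] [0.6585 0.0443 0.1002]
[-3.8 -0.6  9.4] [0.6585 0.0443 0.1002]
[-4.3  0.3  8.4] [0.6585 0.0443 0.1002]
```

>>> jog_arm(motion=[[-0.0003,0,0.0001,0,0,0,-1],[0,0,0,0,0,0,-1],[0,0,0,0,0,0,-1]])

```text
time_s: 15.4
ee_pos: [0.6585, 0.0443, 0.1002]
eef_rot: [3.142, -0.001, 0.01]
force: [-2.6, -0.5, 8.2]
grip_width: 0.0003
grip_force: 4.1
```

```bash
python3 - <<'E'
from h import *
crate()
for i in range(4): im=ctrl.camera("side"); o=ctrl.get_obs(); print(o["force"].round(1),o["ee_pos"].round(4))
cv2.imwrite("pics/s3.png",cv2.resize(im[115:215,280:420],(700,500),interpolation=cv2.INTER_CUBIC)[:,:,::-1])
E
```

```text
far [-0.02 -0.09] orange [-6.87  4.63] 
[-3.3 -1.4  8.1] [0.6585 0.0443 0.1002]
[-2.  -1.5  8.4] [0.6585 0.0443 0.1002]
[-3.4 -0.8  7.8] [0.6585 0.0443 0.1002]
[-2.  -1.3  7.7] [0.6585 0.0443 0.1002]
```

View pics/s3.png

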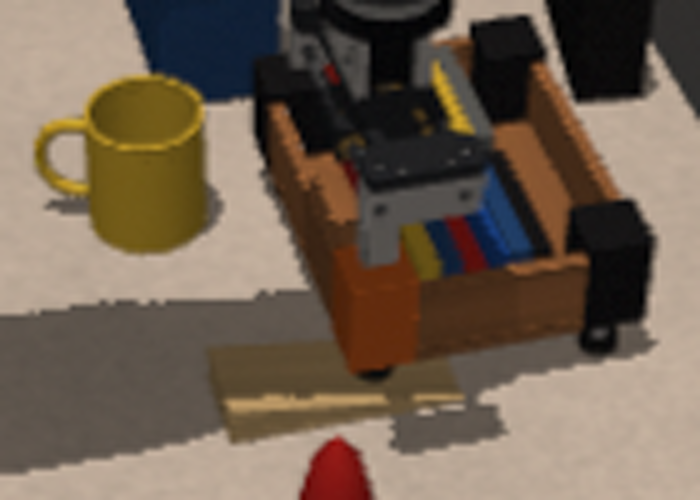

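The fingers press on the orange top at crop (378,255). The crate is level, the wedge is under the foot at crop (372,372), and the mug and rocket are undisturbed. I'll bring the force up to about 10–11 N.

>>> jog_arm(motion=[[0,0,0.0003,0,0,0,-1],[0,0,0,0,0,0,-1],[0,0,0,0,0,0,-1],[0,0,0,0,0,0,-1],[0,0,0,0,0,0,-1]])

```text
time_s: 16.15
ee_pos: [0.6585, 0.0443, 0.1001]
eef_rot: [3.142, -0.001, 0.01]
force: [-4.0, -0.2, 11.0]
grip_width: 0.0003
grip_force: 5.1
```

```bash
python3 - <<'E'
from h import *
crate()
F=[]
for i in range(8): ctrl.camera("side"); o=ctrl.get_obs(); F.append(o["force"])
print(np.mean(F,0).round(2),o["ee_pos"].round(4))
E
```

```text
far [-0.03 -0.08] orange [-6.96  4.71] 
[-3.93 -0.73  9.91] [0.6585 0.0443 0.1001]
```

A steady 9.9 N with no dip and the crate unmoved.

```bash
python3 -c "
from station import ctrl
print(ctrl.hand_in())"
```

```text
the job is handed in; nothing more can be done
None
```

The job is handed in: the plywood wedge is snug under the short foot, and the arm is holding about 10 N on the orange corner with no dip and no visible movement of the crate.

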